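# Hold the bench saw's hood at its balance point for fitting a new stay

### The job

The hood of the small bench saw has lost its stay and I want to clip on the new one: pull the sprung catch lever on the saw's right flank towards you to its stop and let it spring back, so that the hood pops up, then take the hood by its bar handle and swing it up to where it stands balanced over its hinge, wanting to fall neither shut nor over backwards. Do not let the hood drop or go over backwards on the way, and leave the things lying about where they are. Finish while gripping the handle, holding the hood still at that balance point.

Things in the scene. Friction and masses are not known exactly. Their poses are not given: they have to be found in the camera images.
- saw: Small bench-top up-cut saw bolted to the table: green cast base 280 mm wide (y), 270 mm deep (x), its steel table 105 mm above the bench, motor at the back, a thin length-stop bar reaching 350 mm to the left at 75 mm height. Origin: middle of its underside, on the bench; x points to its back (away from the robot), y to its left. Place and yaw change from run to run.
- hood (a joint): Hinge of the hood, an aluminium sheet cover over the saw's table (250 mm wide, 165 deep, 63 tall, clear window). 0 = shut, grows as its front swings up and back, end stop 1.9 rad. The catch lever holds it shut; freed, a spring plunger lifts it to 0.15 rad, where it rests. It balances at 1.24 rad (71 degrees): below that it falls shut, above it over backwards, as the hinge has next to no friction.
- hinge (a point): Middle of the hood's hinge line, which runs along the saw's y; in the saw's frame at x +85, y 0, z 122 mm. Hood and handle weigh 0.7 kg (give or take a fifth); their centre of mass, hood shut, lies 112 mm in front of this line and 38 mm above it, and stands right over it at the balance point.
- handle (a point): The hood's bar handle: dark steel round bar, 12 mm diameter, 150 mm long along the saw's y, on two 10 mm arms 66 mm either side of its middle, 43 mm in front of the hood's front sheet. Fixed to the hood; gripped, it can turn between the fingers. Origin: middle of the bar. From the hinge line: shut 205 mm in front, 45 mm above; balanced 24 mm in front, 209 mm above (331 mm above the bench).
- lever (a joint): Sprung catch lever on the saw's right flank (-y side): steel arm standing upright, with a black ball knob. 0 = at rest, catching the hood; grows to 0.5 rad at its stop as the knob is pulled to the saw's front (-x, towards the robot). Frees the hood at about 0.16 rad. The spring (3 N at the knob at rest, 6 N at the stop) brings it back by itself.
- lever_knob (a point): Centre of the lever's ball knob, 30 mm diameter. At rest in the saw's frame at x -67, y -195, z 197 mm; the lever's pivot is at x -55, z 60 mm, so the knob travels 66 mm. It stands on a 10 mm upright rod 20 mm long, below which the arm cranks in to the saw; in front of, behind and above the knob is free space.
- stay: Bystander: the new hood stay, a flat steel bar 190 mm long, 14 mm wide, with black ball sockets 12 mm tall at its ends, lying to the left of the saw. Origin under its middle.
- brush: Bystander: chip brush, lying in front of the saw. Origin on the bench below it.
- oiler: Bystander: steel oil can, 60 mm diameter, with a spout to 150 mm height, standing to the right of the saw. Origin under its middle.
- tube: Bystander: offcut of square aluminium tube, 100 x 40 x 40 mm, lying to the right of the saw, below and outside the lever. Origin under its middle.
- angle: Bystander: offcut of aluminium angle, 130 x 40 x 40 mm, lying to the left of the saw. Origin under its middle.
- wrench: Bystander: steel wrench lying to the right of the saw, beyond the tube. Origin on the bench below it.
- caliper: Bystander: caliper, 230 mm long, lying to the left of the saw. Origin on the bench below it.

How it is judged:
On the way, in this order (a step that is already met when the one before it is completed fails the run):
1. the catch lever is pulled to its stop (over 0.45 rad) (value of joint lever above 0.45 rad), for 0.1 s.
2. the lever has sprung back (below 0.05 rad) and the hood has popped up (value of joint lever below 0.05 rad and value of joint hood above 0.1 rad), for 0.2 s.
At the end, for the whole second after the job is handed in: The hood stands still (under 0.05 rad/s) at its balance point, 1.24 rad within 0.07 rad (4 degrees), its bar handle between the gripping fingers (over 1 N, grasp point within 70 mm of the bar's middle), the catch lever back at rest (below 0.05 rad) (value of joint hood between 1.17 and 1.31 rad and velocity of joint hood between -0.05 and 0.05 rad/s and contact force between the fingers and hood above 1 N and distance between the grasp point and handle below 0.07 m and value of joint lever below 0.05 rad); the arm keeps its last pose, push and grip.
It fails at once if the hood is dropped: it falls towards shut faster than 2.5 rad/s (velocity of joint hood below -2.5 rad/s).
It fails at once if the hood goes over backwards (past 1.6 rad) (value of joint hood above 1.6 rad).
It fails at once if a bystander is moved by more than 30 mm (distance of any of stay, brush, oiler, tube, angle, wrench, caliper from where it was at the start of the episode above 0.03 m).
It also fails if it takes over 51 s, if anything falls off the work surface, if the arm or the gripper's body presses on something with over 40 N, if the wrist force passes 120 N, or if a joint passes its speed limit or range.

### The arm

A 6-joint arm with a two-finger parallel gripper is mounted at the origin on the work surface. World frame = base frame: x ahead of the robot, y to its left, z up, the work surface at z = 0. Lengths are in m, angles in rad, forces in N, time in s.
With the tool pointing down it reaches from about 0.3 to 0.775 m from the base axis. Payload 14.6 kg.
Tool frame: the origin (TCP) lies between the finger pads; the fingertips stand robot.nose_length ahead of it and the grasp point (between the pads) is the TCP (robot.nose_length is the distance from the TCP to the fingertips, in m); z points along the fingers, y is the line along which they close (so a half turn about z gives the same grasp; the last joint's range is limited). The gripper opens to 85 mm and grips with 20 to 120 N. Pads are 22 mm wide; open, the fingers measure 114 mm over their backs; the gripper's body (76 mm by 85 mm) begins 54 mm behind the grasp point. The pads swing forward as they close: fully open they stand 13 mm farther back than shut.
Start: joints at [1.244, 0.3, 1.521, -0, 1.321, -0.067], TCP at [0.141, 0.532, 0.25] pointing down, gripper open.
Joint ranges: [-3.03, 3.03], [-0.79, 2.21], [0.23, 2.52], [-1.04, 4.18], [0, 3.07], [-2.55, 2.55]. Speed limits (rad/s): [2.22, 2.22, 2.57, 3.14, 3.14, 3.14].

### API

Orientations are given as a unit quaternion [x, y, z, w].
In Python, from plant import robot gives the robot as it stands.
- The arm moves only by the tool servo_tool, never from a script. Its argument "plan" is one flat list of numbers, 7 for each row, row after row: the turn, a rotation vector about the world's x, y, z in degrees, then the shift along the world's x, y, z in cm, then the opening, from -1 (shut) to 1 (fully open), so that 0 is half open. A call has 1 to 20 rows; each row shifts and turns the commanded pose from where the row before left it; what a row does not reach is not made up. A row lasts 1/8 s, in which the tool goes at most 62.5 mm and 10.7 degrees, less where a joint would pass 70% of its speed; a pose out of reach is approached as far as the arm can. A call with a gripper value outside its range is refused whole. The fingers move at their own pace and stop on an object; "newtons" is the grip in N (left out, the last holds). Time passes only in rows, so rows that do not move let the fingers close. It gives the time, the measured TCP pose, the force, the opening and the grip force at its end, in the units of the state.
- robot.sense(): the state, without advancing time (a new reading comes with each control period).
- robot.get_image(name): name is "scene" or "side" or "wrist"; returns the picture (480x640x3 uint8, red, green, blue); there is no depth.
- robot.camera_model(name): a dict with "intrinsics" (3x3 intrinsics, pixels), "rvec" (rotation vector, rad) and "tvec" (3), from world to camera coordinates, as OpenCV has them. Camera axes: x right, y down, z forward; pixel columns grow to the right and rows downward; lengths in m; the calibration is good to about 2 mm. A picture is of the moment at which its call begins: read the wrist's pose just before it. camera_model takes no time and is no camera call; for the wrist camera it gives the pose at the moment of the call.
- robot.close_job(): hands the job in; it is judged then, once.
Trained networks look in the newest picture that a camera, given by its name, has taken for a name from the list of things; names that differ only in an ending like _2 or _b are one class to them, and where a whole thing is asked for, a point or a joint stands for the part that bears it (a point fixed in the world has none). Each returns a list of dicts, best first, with "conf" (0 to 1); they miss things now and then, are a little off and sometimes report something else, mostly with a low value. They report only what shows in the picture. A call takes as long as a camera call.
- robot.boxes_of(camera, target): "at" ([x, y, z] in m, in world coordinates, good to about 4 mm: the middle of the surface that is visible of it).
- robot.tip_of(camera, target): "at" ([x, y, z] in m, in world coordinates, good to about 4 mm: a listed point, or the origin of a listed thing).
The state is a dict: "time": time; "joints": joint angles; "joint_vel": joint speeds; "joint_torque": joint torques, N m; "tool_pos": TCP position; "tool_rot": TCP orientation; "ft_force": force on the tool from outside, world axes, zero at the start; "ft_torque": the same for the moment, N m; "opening": finger opening in m; "finger_force": force on a finger pad.
Only numpy, scipy, OpenCV 4.12 (cv2) and the standard library are available. Lean on these libraries where they do the work, as an engineer would, in place of code of your own. Each camera call takes 0.05 s, during which the arm holds its last target. There are 200 camera calls.

## Working session

There is one attempt and no reset: what is moved stays moved. The work goes in short steps, Python scripts to look and compute and a tool call to move; the robot and the scene stay as the last step left them, time stands still between calls to the robot, and variables do not carry over. Pictures are saved under pics/ and viewed, at most 10 in all, crops included, and the job is handed in when it is done.

Besides the shell and the picture viewer there is one more tool, called after "Request:" as name(argument=value, ...), one argument or row to a line, values as JSON. servo_tool: Moves the arm, as the interface text tells. Its arguments: {"type":"object","properties":{"plan":{"type":"array","items":{"type":"number"}},"newtons":{"type":"number"}},"required":["plan"]}

```bash
mkdir -p pics
python3 - <<'E'
from plant import robot
import cv2
s=robot.sense();print(s['time'],s['tool_pos'],s['tool_rot'],s['opening'],robot.nose_length)
for c in ['scene','side']:
    cv2.imwrite(f'pics/{c}0.png',robot.get_image(c)[:,:,::-1])
    for t in ['saw','hinge','handle','lever_knob','oiler','tube','stay','angle','brush','wrench','caliper']:
        print(c,t,[(d['at'],round(d['conf'],2)) for d in robot.tip_of(c,t)[:2]])
print(robot.sense()['time'])
E
```

```text
0.0 [0.1411981  0.53132932 0.24970166] [ 1.29518949e-01  9.91576761e-01 -5.93420590e-04 -1.29067859e-04] 0.08508465390397212 0.019
scene saw [([0.6226, -0.3106, -0.0017], 0.73), ([0.6228, -0.0286, 0.0017], 0.67)]
scene hinge [([0.7019, -0.0329, 0.1214], 0.65)]
scene handle []
scene lever_knob [([0.5494, -0.2267, 0.1963], 0.68)]
scene oiler [([0.6221, -0.3114, -0.0021], 0.87), ([0.4457, -0.0205, 0.0003], 0.16)]
scene tube [([0.4822, -0.3208, -0.0016], 0.55)]
scene stay [([0.5576, 0.1976, 0.0021], 0.65)]
scene angle [([0.6365, 0.3081, 0.0028], 0.56), ([0.5517, -0.2276, 0.1959], 0.44)]
scene brush [([0.4497, -0.0208, -0.0001], 0.67), ([0.5574, 0.199, 0.0075], 0.26)]
scene wrench [([0.5373, -0.4336, -0.0019], 0.55)]
scene caliper [([0.5618, 0.1939, 0.0045], 0.73), ([0.5004, 0.3652, 0.0025], 0.68)]
side saw [([0.6214, -0.0318, -0.0], 0.62)]
side hinge [([0.6232, -0.0294, 0.0012], 0.37), ([0.6242, -0.3139, -0.0044], 0.33)]
side handle [([0.5038, -0.029, 0.167], 0.59)]
side lever_knob [([0.5459, -0.2227, 0.1943], 0.84)]
side oiler [([0.6242, -0.3136, -0.0037], 0.77)]
side tube [([0.5507, -0.2236, 0.1955], 0.66), ([0.4827, -0.3153, -0.0016], 0.63)]
side stay [([0.559, 0.1947, 0.0048], 0.7)]
side angle [([0.6418, 0.3053, 0.0014], 0.96), ([0.6249, -0.0292, 0.0001], 0.17)]
side brush [([0.4473, -0.0182, -0.0028], 0.71)]
side wrench [([0.5368, -0.4273, 0.0005], 0.76), ([0.5029, -0.0288, 0.1692], 0.72)]
side caliper [([0.4976, 0.3698, -0.0025], 0.86), ([0.4841, -0.3139, 0.0028], 0.39)]
1.2
```

View pics/scene0.png

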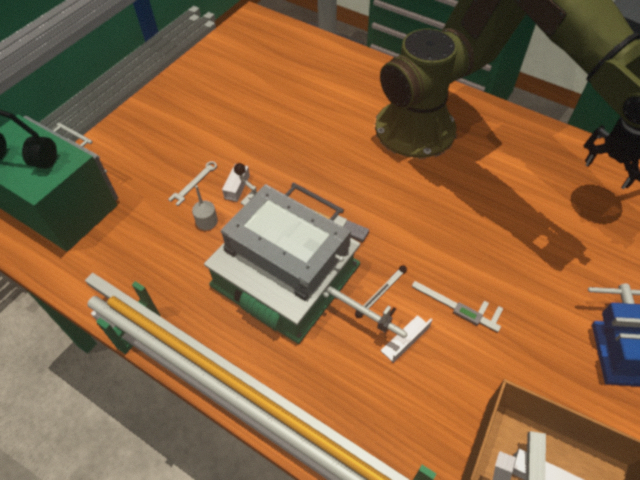

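View pics/side0.png

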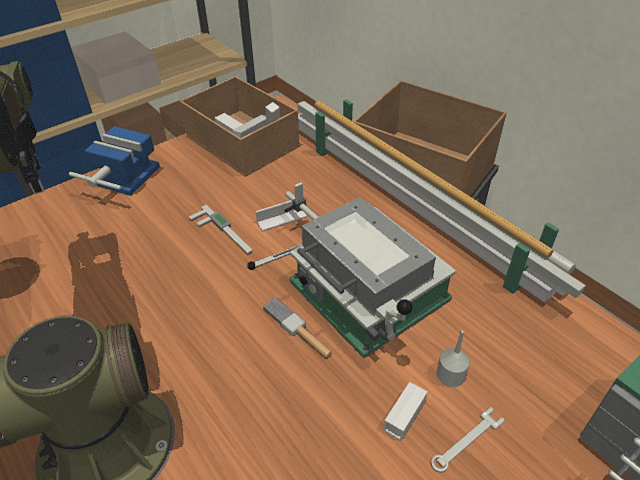

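Request:
servo_tool(
  plan=[0, 0, -4.8, 2.9, -4.72, 0.3, -1, 0, 0, -4.8, 2.9, -4.72, 0.3, -1, 0, 0, -4.8, 2.9, -4.72, 0.3, -1, 0, 0, -4.8, 2.9, -4.72, 0.3, -1, 0, 0, -4.8, 2.9, -4.72, 0.3, -1, 0, 0, -4.8, 2.9, -4.72, 0.3, -1, 0, 0, -4.8, 2.9, -4.72, 0.3, -1, 0, 0, -4.8, 2.9, -4.72, 0.3, -1, 0, 0, -4.8, 2.9, -4.72, 0.3, -1, 0, 0, -4.8, 2.9, -4.72, 0.3, -1, 0, 0, -4.8, 2.9, -4.72, 0.3, -1, 0, 0, -4.8, 2.9, -4.72, 0.3, -1, 0, 0, -4.8, 2.9, -4.72, 0.3, -1, 0, 0, -4.8, 2.9, -4.72, 0.3, -1, 0, 0, -4.8, 2.9, -4.72, 0.3, -1, 0, 0, -4.8, 2.9, -4.72, 0.3, -1, 0, 0, 0, 0, 0, 0, -1],
  newtons=40,
)

```text
time: 3.32
tool_pos: [0.6059, -0.2265, 0.2964]
tool_rot: [0.719, 0.695, -0.0, -0.001]
ft_force: [-0.4, -0.4, -0.9]
opening: 0.0
finger_force: 0.0
```

Run:
```python
from plant import robot
import cv2
from scipy.spatial.transform import Rotation as R
s=robot.sense();print(s['time'],s['tool_pos'],s['joints'],s['opening']);print(R.from_quat(s['tool_rot']).as_matrix().round(3))
cv2.imwrite('pics/w1.png',robot.get_image('wrist')[:,:,::-1])
for c,t in [('wrist','lever_knob'),('side','lever_knob'),('wrist','handle')]:
    print(c,t,[(d['at'],round(d['conf'],2)) for d in robot.tip_of(c,t)[:2]])
```

```text
3.325 [ 0.60586639 -0.22651722  0.2964496 ] [-4.14315534e-01  4.97956568e-01  1.14179574e+00 -2.32551243e-04
  1.50377468e+00 -3.80945010e-01] 2.6243464419229577e-05
[[ 0.033  0.999 -0.002]
 [ 0.999 -0.033  0.001]
 [ 0.001 -0.002 -1.   ]]
wrist lever_knob []
side lever_knob [([0.5459, -0.2227, 0.1943], 0.84)]
wrist handle []
```

View pics/w1.png

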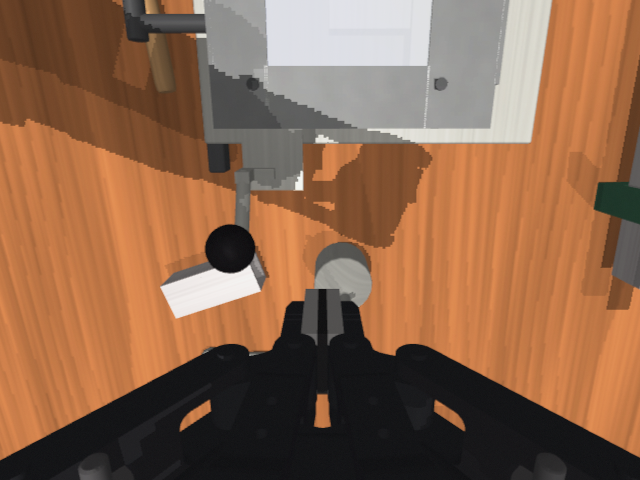

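Request:
servo_tool(
  plan=[0, 0, 0, 0, 0.1, -5.4, -1, 0, 0, 0, 0, 0.1, -5.4, -1, 0, 0, 0, 0, 0, 0, -1, 0, 0, 0, -1.4, 0, 0, -1, 0, 0, 0, -1.4, 0, 0, -1, 0, 0, 0, -1.4, 0.1, -0.4, -1, 0, 0, 0, -1.4, 0, -0.4, -1, 0, 0, 0, -1.4, 0.1, -0.4, -1, 0, 0, 0, -1.4, 0, -0.4, -1, 0, 0, 0, 0, 0, 0, -1],
)

```text
time: 4.78
tool_pos: [0.5222, -0.2197, 0.1777]
tool_rot: [0.717, 0.697, 0.001, 0.002]
ft_force: [4.7, 0.7, 2.2]
opening: -0.0001
finger_force: 2.2
```

Run:
```python
from plant import robot
import cv2
robot.get_image('side')
for c,t in [('side','lever_knob'),('side','handle')]:
    print(c,t,[(d['at'],round(d['conf'],2)) for d in robot.tip_of(c,t)[:2]])
```

```text
side lever_knob [([0.494, -0.2203, 0.1798], 0.62)]
side handle [([0.513, -0.0272, 0.1958], 0.81)]
```

Request:
servo_tool(
  plan=[0, 0, 0, -0.6, 0, -0.3, -1, 0, 0, 0, -0.5, 0, -0.2, -1, 0, 0, 0, 0, 0, 0, -1, 0, 0, 0, 0, 0, 0, -1],
)

```text
time: 5.42
tool_pos: [0.5129, -0.2197, 0.1712]
tool_rot: [0.717, 0.697, 0.002, 0.003]
ft_force: [21.2, 2.5, 4.6]
opening: -0.0004
finger_force: 10.9
```

Request:
servo_tool(
  plan=[0, 0, 0, 0, 0, 0, -1, 0, 0, 0, 1.5, 0, 0.4, -1, 0, 0, 0, 1.5, 0, 0.4, -1, 0, 0, 0, 1.5, 0, 0.4, -1, 0, 0, 0, 1.5, 0, 0.4, -1, 0, 0, 0, 1.5, 0, 0.2, -1, 0, 0, 0, 1.5, 0, 0.2, -1, 0, 0, 0, 0, 0, 5, -1, 0, 0, 0, 0, 0, 6, -1, 0, 0, 0, 0, 0, 0, -1],
)

```text
time: 6.68
tool_pos: [0.6009, -0.22, 0.3044]
tool_rot: [0.717, 0.697, 0.001, 0.003]
ft_force: [-0.1, 0.0, -0.3]
opening: 0.0001
finger_force: 0.0
```

Run:
```python
from plant import robot
import cv2
s=robot.sense();print(s['time'],s['tool_pos'],s['ft_force'])
cv2.imwrite('pics/s2.png',robot.get_image('side')[:,:,::-1]);robot.get_image('scene')
for c in['side','scene']:
  for t in ['lever_knob','handle','hinge']:
    print(c,t,[(d['at'],round(d['conf'],2)) for d in robot.tip_of(c,t)[:2]])
```

```text
6.675 [ 0.60087165 -0.22002654  0.30443115] [-0.12008867  0.01531089 -0.27843064]
side lever_knob [([0.5484, -0.2232, 0.1985], 0.9)]
side handle [([0.5132, -0.0283, 0.197], 0.73), ([0.5384, -0.4309, 0.0018], 0.15)]
side hinge []
scene lever_knob [([0.5139, -0.031, 0.1991], 0.74), ([0.5466, -0.2262, 0.198], 0.51)]
scene handle [([0.5119, -0.0315, 0.1961], 0.67)]
scene hinge [([0.7013, -0.0332, 0.1228], 0.65)]
```

View pics/s2.png

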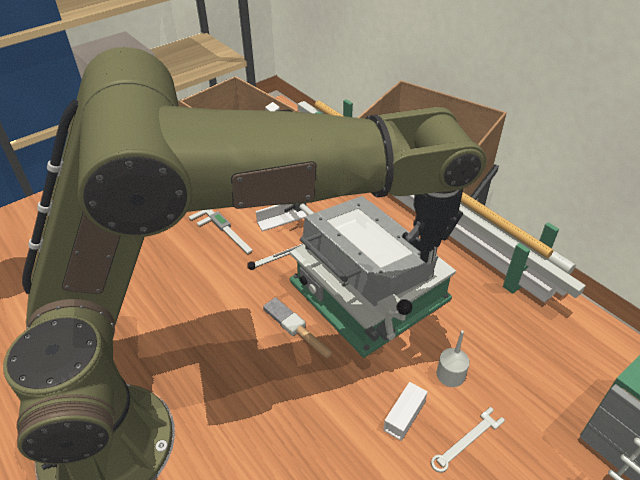

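Request:
servo_tool(
  plan=[0, -5, 0, -2.15, 2.7, 0.6, 0, 0, -7.5, 0, -2.15, 2.7, 0.6, 0, 0, -7.5, 0, -2.15, 2.7, 0, 0, 0, -7.5, 0, -2.15, 2.7, 0, 0, 0, -7.5, 0, -2.15, 2.7, 0, 0, 0, -7.5, 0, -2.15, 2.7, -1.4, 0, 0, -7.5, 0, -2.1, 2.8, -2.4, 0, 0, 0, 0, 0, 0, -3, 0, 0, 0, 0, 0, 0, 0, 0],
)

```text
time: 8.2
tool_pos: [0.4496, -0.0293, 0.2418]
tool_rot: [0.651, 0.632, 0.303, 0.293]
ft_force: [0.1, -1.1, 0.5]
opening: 0.0428
finger_force: 0.0
```

Run:
```python
from plant import robot
import cv2
from scipy.spatial.transform import Rotation as R
s=robot.sense();print(s['time'],s['tool_pos'],s['joints'],s['opening']);print(R.from_quat(s['tool_rot']).as_matrix().round(3))
cv2.imwrite('pics/w3.png',robot.get_image('wrist')[:,:,::-1]);robot.get_image('scene')
for c,t in [('wrist','handle'),('scene','handle'),('wrist','hinge')]:
    print(c,t,[(d['at'],round(d['conf'],2)) for d in robot.tip_of(c,t)[:2]])
```

```text
8.2 [ 0.44960462 -0.02930496  0.24184442] [-0.23785519 -0.23757531  2.29639759  0.68415038  0.29034695 -0.7887109 ] 0.04284249694500622
[[ 0.018  0.645  0.764]
 [ 1.    -0.03   0.001]
 [ 0.023  0.764 -0.645]]
wrist handle [([0.5094, -0.0305, 0.1999], 0.81)]
scene handle [([0.51, -0.0297, 0.1985], 0.81), ([0.5489, -0.2276, 0.1985], 0.34)]
wrist hinge []
```

View pics/w3.png

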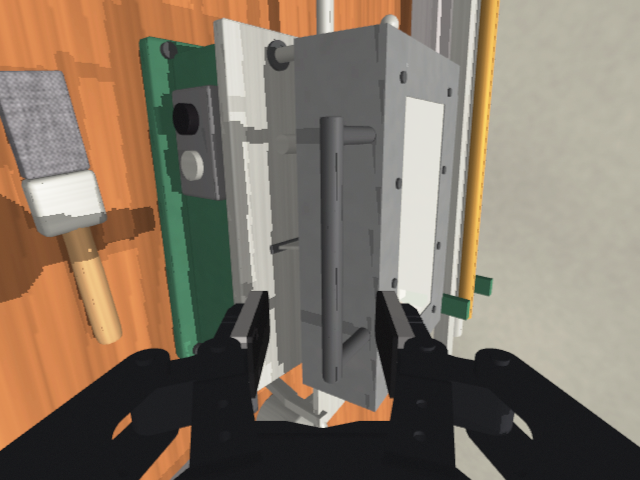

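Request:
servo_tool(
  plan=[0, 0, 0, 2.0, 0, -1.4, 0, 0, 0, 0, 2.0, 0, -1.4, 0, 0, 0, 0, 2.0, 0, -1.4, 0, 0, 0, 0, 0, 0, 0, 0, 0, 0, 0, 0, 0, 0, -1, 0, 0, 0, 0, 0, 0, -1, 0, 0, 0, 0, 0, 0, -1, 0, 0, 0, 0, 0, 0, -1],
  newtons=40,
)

```text
time: 9.45
tool_pos: [0.5096, -0.0296, 0.2015]
tool_rot: [0.65, 0.631, 0.303, 0.294]
ft_force: [-5.6, -0.2, -1.0]
opening: 0.0106
finger_force: 39.0
```

Run:
```python
from plant import robot
s=robot.sense();print(s['time'],s['tool_pos'],s['joints'].round(3),s['opening'],s['finger_force'],s['ft_force'])
robot.get_image('scene');robot.get_image('side')
for c,t in [('side','handle'),('scene','handle')]:
    print(c,t,[(d['at'],round(d['conf'],2)) for d in robot.tip_of(c,t)[:2]])
```

```text
9.45 [ 0.50963282 -0.0296273   0.20150501] [-1.960e-01  1.000e-03  2.206e+00  1.130e+00  1.660e-01 -1.222e+00] 0.010616591151499934 38.97098779678345 [-5.55944853 -0.23258127 -1.03955614]
side handle [([0.5141, -0.0312, 0.1998], 0.92)]
scene handle [([0.5131, -0.0297, 0.1989], 0.84)]
```

Run:
```python
import numpy as np
t=np.linspace(.155,1.24,19);f=20.5*np.cos(t)-4.5*np.sin(t);u=4.5*np.cos(t)+20.5*np.sin(t)
for a,b in zip(-np.diff(f),np.diff(u)):print(round(a,2),round(b,2))
```

```text
0.49 1.16
0.56 1.13
0.63 1.1
0.7 1.06
0.76 1.01
0.82 0.97
0.87 0.91
0.93 0.86
0.98 0.8
1.02 0.74
1.07 0.68
1.11 0.61
1.14 0.55
1.17 0.48
1.2 0.4
1.22 0.33
1.24 0.26
1.25 0.18
```

First half of the arc, then check.

Request:
servo_tool(
  plan=[0, 1.8, 0, 0.49, -0.02, 1.16, -1, 0, 1.8, 0, 0.56, -0.02, 1.13, -1, 0, 1.8, 0, 0.63, -0.02, 1.1, -1, 0, 1.8, 0, 0.7, -0.02, 1.06, -1, 0, 1.8, 0, 0.76, -0.03, 1.01, -1, 0, 1.8, 0, 0.82, -0.03, 0.97, -1, 0, 1.8, 0, 0.87, -0.03, 0.91, -1, 0, 1.8, 0, 0.93, -0.03, 0.86, -1, 0, 1.8, 0, 0.98, -0.03, 0.8, -1],
)

```text
time: 10.78
tool_pos: [0.5761, -0.0318, 0.289]
tool_rot: [0.685, 0.666, 0.212, 0.205]
ft_force: [-2.3, -2.3, -2.1]
opening: 0.0109
finger_force: 40.7
```

Run:
```python
from plant import robot
s=robot.sense();print(s['time'],s['tool_pos'],s['joints'].round(3),s['opening'],s['finger_force'],s['ft_force'])
robot.get_image('scene');robot.get_image('side')
for c,t in [('side','handle'),('scene','handle')]:
    print(c,t,[(d['at'],round(d['conf'],2)) for d in robot.tip_of(c,t)[:2]])
```

```text
10.775 [ 0.5760958  -0.03178683  0.28904099] [-0.153  0.076  1.789  0.138  0.69  -0.204] 0.010865757732405933 40.68996548652649 [-2.3149864  -2.32181826 -2.13555527]
side handle [([0.5814, -0.0319, 0.2886], 0.72)]
scene handle [([0.5797, -0.0356, 0.2886], 0.87)]
```

Request:
servo_tool(
  plan=[0, 1.8, 0, 1.02, -0.03, 0.74, -1, 0, 1.8, 0, 1.07, -0.03, 0.68, -1, 0, 1.8, 0, 1.11, -0.04, 0.61, -1, 0, 1.8, 0, 1.14, -0.04, 0.55, -1, 0, 1.8, 0, 1.17, -0.04, 0.48, -1, 0, 1.8, 0, 1.2, -0.04, 0.4, -1, 0, 1.8, 0, 1.22, -0.04, 0.33, -1, 0, 1.8, 0, 1.24, -0.04, 0.26, -1, 0, 1.8, 0, 1.0, -0.04, 0.15, -1, 0, 0, 0, 0, 0, 0, -1, 0, 0, 0, 0, 0, 0, -1, 0, 0, 0, 0, 0, 0, -1],
)

```text
time: 12.48
tool_pos: [0.678, -0.0351, 0.3312]
tool_rot: [0.708, 0.688, 0.115, 0.11]
ft_force: [-1.4, -3.8, 5.9]
opening: 0.0107
finger_force: 43.5
```

Run:
```python
from plant import robot
import cv2, numpy as np
s=robot.sense();print(s['time'],s['tool_pos'],s['opening'],s['finger_force'],s['ft_force'])
cv2.imwrite('pics/s4.png',robot.get_image('side')[:,:,::-1]);robot.get_image('scene');robot.get_image('wrist')
for c in ['side','scene','wrist']:
  for t in ['handle','hinge','saw','lever_knob']:
    print(c,t,[(d['at'],round(d['conf'],2)) for d in robot.tip_of(c,t)[:2]])
```

```text
12.475 [ 0.67800888 -0.03512174  0.33122359] 0.010716579786661419 43.47546458244324 [-1.40407851 -3.75419674  5.85319419]
side handle [([0.6801, -0.0349, 0.3326], 0.8)]
side hinge [([0.7083, -0.0355, 0.1232], 0.81)]
side saw [([0.6227, -0.0324, 0.0004], 0.85)]
side lever_knob [([0.5514, -0.2224, 0.1977], 0.89), ([0.6234, -0.3118, -0.0002], 0.55)]
scene handle [([0.6766, -0.0359, 0.3306], 0.96)]
scene hinge []
scene saw [([0.6371, 0.3113, 0.0026], 0.67)]
scene lever_knob [([0.5516, -0.2274, 0.1988], 0.42)]
wrist handle [([0.6737, -0.0384, 0.3302], 0.74)]
wrist hinge []
wrist saw [([0.6266, -0.0291, 0.0012], 0.69)]
wrist lever_knob [([0.6224, -0.0303, -0.0013], 0.73)]
```

View pics/s4.png

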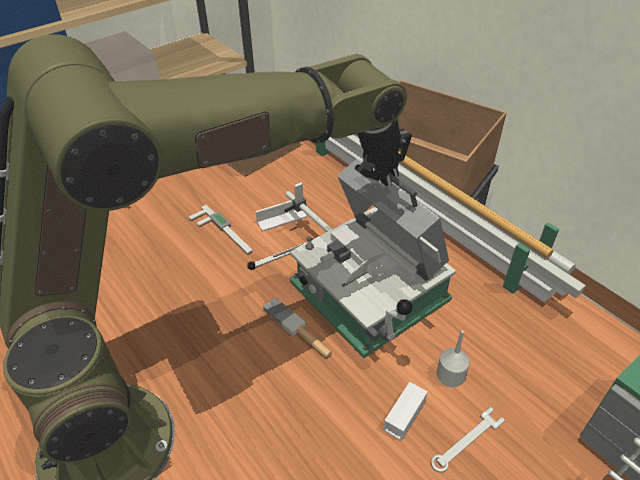

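Request:
servo_tool(
  plan=[0, 0, 0, 0.3, 0, 0, -1, 0, 0, 0, 0, 0, 0, -1, 0, 0, 0, 0, 0, 0, -1, 0, 0, 0, 0, 0, 0, -1],
)

```text
time: 13.72
tool_pos: [0.6811, -0.0352, 0.3316]
tool_rot: [0.708, 0.688, 0.115, 0.11]
ft_force: [-2.1, -6.2, 8.2]
opening: 0.0106
finger_force: 43.7
```

Run:
```python
from plant import robot
import numpy as np
s=robot.sense();print(s['time'],s['tool_pos'],s['opening'],s['finger_force'],s['ft_force'],np.abs(s['joint_vel']).max())
for c in ['side','scene']:
    robot.get_image(c);print([d['at'] for d in robot.tip_of(c,'handle')[:1]])
print(robot.close_job())
```

```text
13.725 [ 0.68107135 -0.03520102  0.33160168] 0.010590176103883046 43.65817666053772 [-2.14425255 -6.21476037  8.18914861] 0.0011195121613188834
[[0.6796, -0.0342, 0.3322]]
[[0.681, -0.0349, 0.3293]]
the job is handed in; nothing more can be done
None
```

I pulled the catch lever to its stop and let it spring back. The hood popped up, and I swung it by its handle to about 1.24 rad (estimated from the camera images). The arm was holding it still there when I handed the job in; the judge's verdict was not shown.

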